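# Snap a fuse between the spring clips of a demonstration holder

## Task

Take the red-banded demonstration fuse from the wooden spares rack and press it down between the two copper spring clips of the fuse holder until both clips have snapped over its ends and hold it down on the white cradle, then let go. Feel your way down: the clip block's height differs each time, and pressing the cradle down with more than 25 N breaks it. Leave the blue-banded fuse and the other things on the bench where they are.

Things in the scene. Friction and masses are not known exactly. Their poses are not given: they have to be found in the camera images.
- red_fuse: fuse with two RED bands, the one to fit: rigid rod 89 mm long, 24 mm diameter, 40 to 85 g, white barrel, brass caps. Origin at its centre, x along its axis, ends alike. Ends coned: full diameter to 41 mm from the centre, then chamfered to a 12 mm flat at 44.5 mm. Lies level in the rack, axis 44 mm above the bench; grasp it across the middle
- blue_fuse: the other spare fuse, the same but with two BLUE bands; it lies parallel to the red one, 80 mm beside it, and stays there
- spares_rack: fixed wooden rack 110 x 150 mm, base 10 mm thick. Origin: centre of its underside, on the bench; x along the fuses, y across them (places at y = +40 and -40 mm; which fuse lies in which changes). Each place has two V saddles 29 to 37 mm either side of its middle; between them the barrel is free and the base lies 34 mm below its axis
- holder_foot: fixed grey foot of the fuse holder, 190 x 90 x 12 mm, two steel pillars 90 mm high at x = +68 and -68 mm. Origin: centre of its underside, on the bench; x from pillar to pillar, the line the fuse must lie along. Centred over it a green clip block (164 x 44 x 14 mm) is clamped on the pillars at a height NOT measured: its top, the deck, is 30 to 70 mm above the bench
- holder_middle (a point): a point of the foot 84 mm above the bench on the holder's centre line: the AVERAGE height of the fuse's axis when home. The true height is 34 mm above the deck, so up to 20 mm more or less (64 to 104 mm above the bench). Round it fingers have free room 29 mm either side along x, down to 22 mm below the axis
- cradle (a joint): travel (m) of the white spring cradle between the clips: 0 = up, grows as it is pushed down, rigid stop at 0.0047; breaks at 25 N downward. V saddles 29 to 37 mm either side of the centre take the barrel and centre it. Up, it carries a fuse 37 mm above the deck (axis). Spring 0.3 N/mm, preload 0.7 N: a fuse just laid in it leaves it under 0.001; snapped under both clips it stays at about 0.003
- clip_a (a joint): outward lean (rad) of the upright copper spring clip at the holder's +x end: 0 = at rest, about 0.07 = wide enough to pass, limit 0.2. Spring 1.1 N/mm at the nose, 2.5 N preload. The noses (rounded, radius 2.5 mm, 12 mm wide) face each other along x, 84 mm apart, 45 mm above the deck; each must be pushed out 2.5 mm by the 89 mm fuse. Clip tops 60 mm above the deck
- clip_b (a joint): the same for the clip at the -x end. Pressing a centred fuse down is felt from about 21 mm above home (first touch); it takes about 5 to 14 N over the next 5 mm, then 1 to 3 N; about 5 mm above home the noses jump in over the ends and pull the fuse down (up to 8 N) into the cradle; 1.7 mm below home the cradle meets its stop
- plug_loose: black three-pin plug, 34 x 80 x 26 mm, lying right of the holder; bystander; origin under its centre
- petri_dish: lidded petri dish, 92 mm across, 16 mm high, behind the work; bystander; origin under its centre
- objective_pot: white pot with a black lid, 37 mm across, 44 mm high, right of the holder, farther off; bystander; origin under its centre
Mind the look-alikes: they are no part of the job. What is shaped like the red_fuse but pink is not meant.

How it is judged:
By the outcome, as a careful person would: the job done as asked, in the order asked, and still so for the second after the job is handed in, with the robot touching nothing.
It also fails if it takes over 38 s, if anything falls off the work surface, if the arm or the gripper's body presses on something with over 40 N, if the wrist force passes 120 N, or if a joint passes its speed limit or range.

## Robot

A 6-joint arm with a two-finger parallel gripper is mounted at the origin on a cart in front of the work surface, level with it; the furniture and walls round the work are solid. World frame = base frame: x ahead of the robot, y to its left, z up, the work surface at z = 0. Lengths are in m, angles in rad, forces in N, time in s.
With the tool pointing down it reaches from about 0.3 to 0.75 m from the base axis. Payload 8.5 kg.
Tool frame: the origin (TCP) lies on the mounting face of the last link; the fingertips stand r.tcp_to_tips ahead of it and the grasp point (between the pads) lies 147 mm ahead of it (r.tcp_to_tips is the distance from the TCP to the fingertips, in m); z points along the fingers, y is the line along which they close (so a half turn about z gives the same grasp; the last joint's range is limited). The gripper opens to 88 mm and grips with 3 to 60 N. Pads are 18 mm wide; open, the fingers measure 123 mm over their backs; the gripper's body (75 mm by 187 mm) begins 45 mm behind the grasp point.
Start: joints at [1.121, 0.381, 1.297, -0, 1.464, -0.215], TCP at [0.128, 0.535, 0.405] pointing down, gripper open.
Joint ranges: [-3.11, 3.11], [-0.89, 2.33], [0.22, 2.48], [-1.42, 4.56], [0.17, 2.85], [-2.88, 2.88]. Speed limits (rad/s): [2.39, 2.39, 3.14, 3.14, 3.14, 3.14].

## Interface

Orientations are given as a 3x3 rotation matrix whose columns are the frame's x, y, z axes.
In Python, from station import monitor, grab_frame, get_calibration, job_done, r gives the robot as it stands.
- The arm moves only by the tool step_arm, never from a script. Its argument "plan" is text: rows parted by semicolons, each of 4 numbers parted by spaces: the shift along the tool's x, y, z in m, then the turn about the tool's z in rad. A call has exactly 5 rows; each row shifts and turns the commanded pose from where the row before left it, along the tool's axes as they then stand; what a row does not reach is not made up. A row lasts 1/10 s, in which the tool goes at most 50 mm and 8.59 degrees, less where a joint would pass 70% of its speed; a pose out of reach is approached as far as the arm can. A call is refused whole if a number of a shift passes 0.05 or a number of a turn 0.15, either way. A call with a gripper value outside its range is refused whole. "jaw" is the opening, from -1 (shut) to 1 (fully open), set as the call begins (left out, the last holds). The fingers move at their own pace and stop on an object; "squeeze" is the grip in N (left out, the last holds). Time passes only in rows, so rows that do not move let the fingers close, or fill a call up. It gives the time, the measured TCP pose, the force, the opening and the grip force at its end, in the units of the state.
- monitor.sense(): the state, without advancing time (a new reading comes with each control period).
- grab_frame(name): name is "scene" or "side" or "wrist"; returns the picture (384x512x3 uint8, red, green, blue); there is no depth.
- get_calibration(name): a dict with "fx", "fy", "cx", "cy" (pixels), "rvec" (rotation vector, rad) and "tvec" (3), from world to camera coordinates, as OpenCV has them. Camera axes: x right, y down, z forward; pixel columns grow to the right and rows downward; lengths in m; the calibration is good to about 2 mm. The wrist camera is an equidistant fisheye: a pixel r from the principal point sees the ray r / f radians off the axis. A picture is of the moment at which its call begins: read the wrist's pose just before it. get_calibration takes no time and is no camera call; for the wrist camera it gives the pose at the moment of the call.
- job_done(): hands the job in; it is judged then, once.
The state is a dict: "t": time; "joint_pos": joint angles; "joint_vel": joint speeds; "tau": joint torques, N m; "position": TCP position; "ee_rot": TCP orientation; "contact_force": force on the tool from outside, world axes, zero at the start; "torque": the same for the moment, N m; "opening": finger opening in m; "grasp_force": force on a finger pad.
Only numpy, scipy, OpenCV 4.12 (cv2) and the standard library are available. Lean on these libraries where they do the work, as an engineer would, in place of code of your own. Each camera call takes 0.05 s, during which the arm holds its last target. There are 200 camera calls.

## Working session

There is one attempt and no reset: what is moved stays moved. The work goes in short steps, Python scripts to look and compute and a tool call to move; the robot and the scene stay as the last step left them, time stands still between calls to the robot, and variables do not carry over. Pictures are saved under pics/ and viewed, at most 10 in all, crops included, and the job is handed in when it is done.

Besides the shell and the picture viewer there is one more tool, called as name(argument=value, ...) on one line, values as JSON. step_arm: Moves the arm, as the interface text tells. Its arguments: {"type":"object","properties":{"plan":{"type":"string"},"jaw":{"type":"number"},"squeeze":{"type":"number"}},"required":["plan"]}

```bash
ls; mkdir -p pics
python3 - <<'E'
from station import monitor, grab_frame, get_calibration, r
import cv2,numpy as np
s=monitor.sense();print(s['t'],s['position'],s['ee_rot'],s['opening'],r.tcp_to_tips)
for n in('scene','side','wrist'):
    c=get_calibration(n);print(n,c)
    im=grab_frame(n);np.save(f'pics/{n}0.npy',im);cv2.imwrite(f'pics/{n}0.png',im[:,:,::-1])
a=[cv2.imread(f'pics/{n}0.png') for n in('scene','side')]
E
```

```text
pics
0.0 [0.12795148 0.53485891 0.40413981] [[-9.72543837e-01  2.32718884e-01 -6.37014119e-04]
 [ 2.32719551e-01  9.72542967e-01 -1.33736310e-03]
 [ 3.08293952e-04 -1.44888988e-03 -9.99998903e-01]] 0.08817022396513638 0.166
scene {'fx': 362.74823863544646, 'fy': 362.74823863544646, 'cx': 259.458136961116, 'cy': 194.91059926509624, 'rvec': array([ 2.05895428, -1.02234584,  0.50044451]), 'tvec': array([-0.37463417,  0.32111713,  0.71985408])}
side {'fx': 418.8729338289215, 'fy': 418.8729338289215, 'cx': 256.69260109655795, 'cy': 190.7474978476259, 'rvec': array([ 0.69541225, -2.49149346,  1.30182932]), 'tvec': array([0.42613532, 0.26605855, 0.88219125])}
wrist {'fx': 297.3186396354542, 'fy': 297.3186396354542, 'cx': 255.19745272530977, 'cy': 190.7606495580534, 'rvec': array([-2.27896917, -1.79982137, -0.25869597]), 'tvec': array([-0.55019536, -0.03925909,  0.39241119])}
```

View pics/scene0.png

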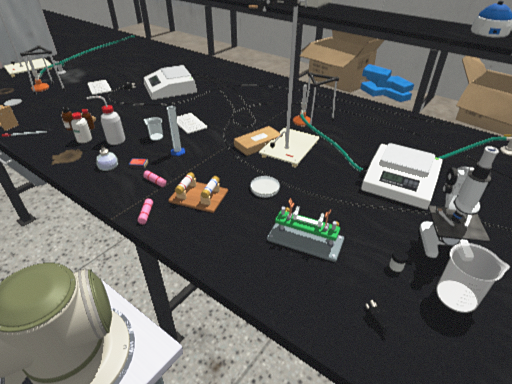

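View pics/side0.png

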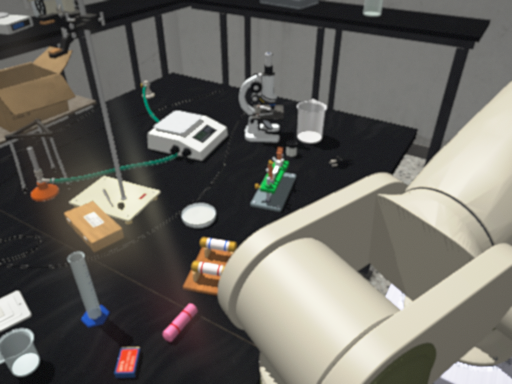

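Scene: the rack is at about (199,193) with two fuses, (185,185) and (210,190). The holder is at about (306,232). Pink rods at (155,178) and (146,211) are look-alikes. Next: an enlarged crop and colour masks.

```bash
cat > h.py <<'E'
import cv2,numpy as np
from station import monitor, grab_frame, get_calibration, r
def ray(c,uv,fish=False):
    R=cv2.Rodrigues(np.array(c['rvec']))[0];t=np.array(c['tvec'])
    x=(uv[0]-c['cx'])/c['fx'];y=(uv[1]-c['cy'])/c['fy']
    if fish:
        th=np.hypot(x,y);k=np.sin(th)/th if th>1e-9 else 1;d=np.array([x*k,y*k,np.cos(th)])
    else: d=np.array([x,y,1.])
    return -R.T@t,R.T@d
def onz(c,uv,z,fish=False):
    o,d=ray(c,uv,fish);return o+d*(z-o[2])/d[2]
def proj(c,p,fish=False):
    R=cv2.Rodrigues(np.array(c['rvec']))[0];q=R@np.array(p)+np.array(c['tvec'])
    if fish:
        rr=np.hypot(q[0],q[1]);th=np.arctan2(rr,q[2]);return np.array([c['cx']+c['fx']*th*q[0]/rr,c['cy']+c['fy']*th*q[1]/rr])
    return np.array([c['cx']+c['fx']*q[0]/q[2],c['cy']+c['fy']*q[1]/q[2]])
def masks(im):
    h=cv2.cvtColor(im,cv2.COLOR_RGB2HSV);H,S,V=[h[:,:,i].astype(int) for i in range(3)]
    return dict(red=((H<6)|(H>174))&(S>150)&(V>80),blue=(H>105)&(H<130)&(S>100)&(V>70),green=(H>45)&(H<80)&(S>150)&(V>60))
def blobs(m,mn=4):
    n,l,st,ce=cv2.connectedComponentsWithStats(m.astype(np.uint8),connectivity=8)
    return [(ce[i].round(1).tolist(),int(st[i,4])) for i in range(1,n) if st[i,4]>=mn]
E
python3 - <<'E'
from h import *
c=get_calibration('scene');im=np.load('pics/scene0.npy')
a=cv2.resize(im[160:225,130:240],(800,473),interpolation=2)
cv2.imwrite('pics/rack.png',a[:,:,::-1])
for k,m in masks(im).items():
    print(k,[(b,onz(c,b[0],.05).round(3).tolist()) for b in blobs(m,3) if 130<b[0][0]<360 and 150<b[0][1]<260])
for p in [(155,178),(146,211),(185,185),(210,190),(306,232),(265,187)]: print(p,onz(c,p,.03).round(3))
E
```

```text
red [(([141.1, 160.6], 21), [0.495, 0.385, 0.05]), (([148.3, 175.0], 3), [0.457, 0.303, 0.05])]
blue [(([177.9, 151.8], 79), [0.605, 0.33, 0.05]), (([215.7, 183.0], 3), [0.553, 0.112, 0.05]), (([210.3, 190.0], 3), [0.518, 0.101, 0.05])]
green [(([307.5, 226.5], 525), [0.559, -0.204, 0.05])]
(155, 178) [0.475 0.299 0.03 ]
(146, 211) [0.357 0.197 0.03 ]
(185, 185) [0.507 0.198 0.03 ]
(210, 190) [0.536 0.121 0.03 ]
(306, 232) [ 0.558 -0.202  0.03 ]
(265, 187) [ 0.649 -0.002  0.03 ]
```

View pics/rack.png

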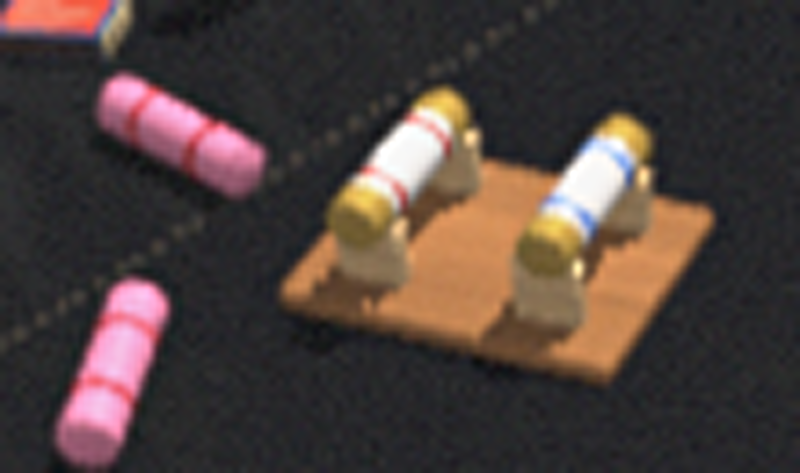

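View pics/wrist0.png

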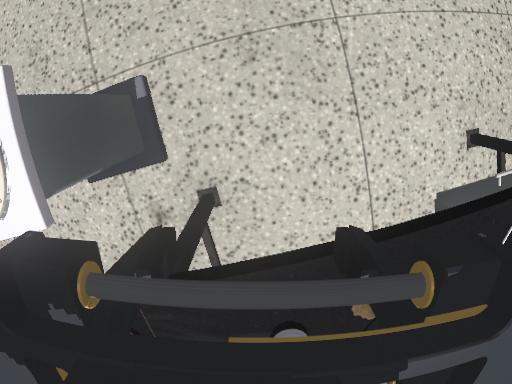

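Candidates: pink rods at (155,178) and (146,211), which are look-alikes; the white/brass fuse with blue bands at (210,190); the white/brass fuse with red bands at (185,185). The last one is red_fuse: it lies in the rack and has a white barrel with red bands. The crop confirms this. The wrist camera sees only floor for now.

Run:
```python
from h import *
c=get_calibration('scene');im=np.load('pics/scene0.npy')
f=lambda x,y,z:onz(c,(130+x/7.27,160+y/7.27),z)
for nm,pts in dict(red=[(360,213),(443,107),(383,187),(432,125)],blue=[(550,245),(628,135),(573,213),(613,155)]).items():
    P=[f(*p,.046) for p in pts];print(nm,[p.round(3).tolist() for p in P],np.linalg.norm(P[0]-P[1]),np.degrees(np.arctan2(*(P[1]-P[0])[1::-1])),(P[0]+P[1])[:2]/2)
# rack corners
print([f(x,y,.01).round(3).tolist() for x,y in [(283,298),(608,380),(714,212)]])
# holder crop
a=cv2.resize(im[190:265,260:350],(800,667)[:2],interpolation=2)[:600]
b=np.load('pics/side0.npy')[140:215,240:305]
a=cv2.resize(im[190:265,260:350],(440,367),interpolation=2);b=cv2.resize(b,(318,367),interpolation=2)
cv2.imwrite('pics/holder.png',np.hstack([a,b])[:,:,::-1])
```

```text
red [[0.469, 0.179, 0.046], [0.542, 0.205, 0.046], [0.487, 0.184, 0.046], [0.53, 0.199, 0.046]] 0.0771604018476276 19.81078641379513 [0.5054928  0.19200474]
blue [[0.501, 0.104, 0.046], [0.575, 0.129, 0.046], [0.522, 0.111, 0.046], [0.561, 0.125, 0.046]] 0.07824841274971976 18.89973258953701 [0.53791448 0.11642639]
[[0.44, 0.2, 0.01], [0.483, 0.06, 0.01], [0.591, 0.097, 0.01]]
```

View pics/holder.png

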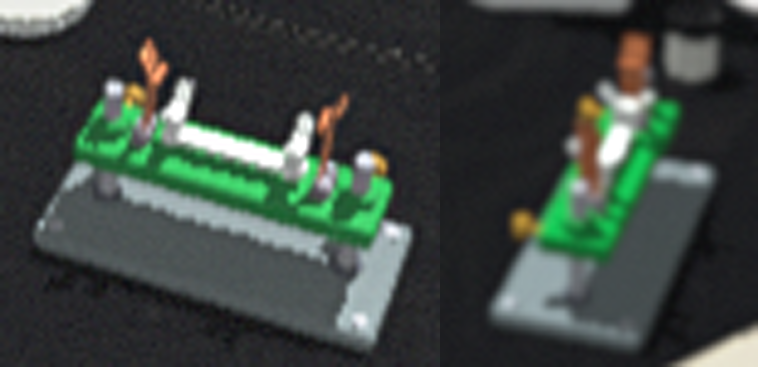

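The holder shows the copper clips (scene crop (150,80) and (330,130)), the pillar tops ((114,88) and (363,160)), the white cradle saddles and the grey foot.

Run:
```python
from h import *
c=get_calibration('scene');k=4.889
f=lambda x,y,z:onz(c,(260+x/k,190+y/k),z)
def line(n,a,b):
    d=b-a;print(n,a.round(3),b.round(3),'len',np.linalg.norm(d).round(4),'ang',np.degrees(np.arctan2(d[1],d[0])).round(1),'mid',((a+b)/2).round(4))
line('pillars',f(114,85,.09),f(363,157,.09))
line('footfront',f(37,240,.012),f(370,348,.012))
line('footright',f(370,348,.012),f(411,228,.012))
line('footdiag',f(37,240,.012),f(411,228,.012))
for z in (.03,.04,.05,.06,.07): line(f'deckdiag{z}',f(76,142,z),f(392,180,z))
for z in (.03,.05,.07): line('deckfront',f(76,142,z),f(372,225,z))
for z in (.09,.1,.11,.12,.13):
    line('cliptops',f(150,42,z),f(345,98,z))
s=get_calibration('side');g=lambda x,y:ray(s,(240+(x-440)/k,140+y/k))
def tri(a,b):
    o1,d1=ray(c,(260+a[0]/k,190+a[1]/k));o2,d2=g(*b)
    t=np.linalg.lstsq(np.c_[d1,-d2],o2-o1,rcond=None)[0];p=o1+d1*t[0];q=o2+d2*t[1];print('tri',((p+q)/2).round(4),np.linalg.norm(p-q).round(4))
tri((150,42),(588,115)); tri((345,98),(634,35));tri((152,42),(634,35));tri((345,98),(588,115))
```

```text
pillars [ 0.544 -0.136  0.09 ] [ 0.575 -0.267  0.09 ] len 0.135 ang -76.9 mid [ 0.5596 -0.2016  0.09  ]
footfront [ 0.49  -0.127  0.012] [ 0.531 -0.306  0.012] len 0.184 ang -77.0 mid [ 0.5105 -0.2168  0.012 ]
footright [ 0.531 -0.306  0.012] [ 0.621 -0.284  0.012] len 0.0929 ang 13.9 mid [ 0.5763 -0.2954  0.012 ]
footdiag [ 0.49  -0.127  0.012] [ 0.621 -0.284  0.012] len 0.2049 ang -50.0 mid [ 0.5556 -0.2057  0.012 ]
deckdiag0.03 [ 0.55 -0.11  0.03] [ 0.631 -0.265  0.03 ] len 0.1748 ang -62.6 mid [ 0.5904 -0.1874  0.03  ]
deckdiag0.04 [ 0.541 -0.116  0.04 ] [ 0.62  -0.269  0.04 ] len 0.1722 ang -62.6 mid [ 0.5807 -0.1922  0.04  ]
deckdiag0.05 [ 0.532 -0.122  0.05 ] [ 0.61  -0.272  0.05 ] len 0.1696 ang -62.6 mid [ 0.571 -0.197  0.05 ]
deckdiag0.06 [ 0.523 -0.128  0.06 ] [ 0.6   -0.276  0.06 ] len 0.167 ang -62.6 mid [ 0.5613 -0.2018  0.06  ]
deckdiag0.07 [ 0.514 -0.134  0.07 ] [ 0.589 -0.28   0.07 ] len 0.1644 ang -62.6 mid [ 0.5516 -0.2066  0.07  ]
deckfront [ 0.55 -0.11  0.03] [ 0.593 -0.273  0.03 ] len 0.1682 ang -75.3 mid [ 0.5716 -0.1912  0.03  ]
deckfront [ 0.532 -0.122  0.05 
[... 159 characters left out ...]
0.5338 -0.2101  0.07  ]
cliptops [ 0.586 -0.131  0.09 ] [ 0.61  -0.238  0.09 ] len 0.1096 ang -77.5 mid [ 0.598  -0.1849  0.09  ]
cliptops [ 0.576 -0.138  0.1  ] [ 0.599 -0.243  0.1  ] len 0.1078 ang -77.5 mid [ 0.5872 -0.1902  0.1   ]
cliptops [ 0.565 -0.144  0.11 ] [ 0.588 -0.247  0.11 ] len 0.106 ang -77.5 mid [ 0.5764 -0.1955  0.11  ]
cliptops [ 0.554 -0.15   0.12 ] [ 0.577 -0.252  0.12 ] len 0.1042 ang -77.5 mid [ 0.5656 -0.2007  0.12  ]
cliptops [ 0.544 -0.156  0.13 ] [ 0.566 -0.256  0.13 ] len 0.1025 ang -77.5 mid [ 0.5548 -0.206   0.13  ]
tri [ 0.5475 -0.1536  0.1258] 0.0009
tri [ 0.5723 -0.2532  0.123 ] 0.0016
tri [ 0.5237 -0.1738  0.1638] 0.0209
tri [ 0.6014 -0.2364  0.0792] 0.0275
```

```bash
cat > plan.py <<'E'
import sys,numpy as np
from station import monitor
# target x y z yaw(deg of tool x) nrows
tx,ty,tz,yaw,n=[float(a) for a in sys.argv[1:6]];n=int(n)
s=monitor.sense();R=np.array(s['ee_rot']);p=np.array(s['position'])
y0=np.arctan2(R[1,0],R[0,0]);dy=(np.radians(yaw)-y0+np.pi)%(2*np.pi)-np.pi
print('from',p.round(4),np.degrees(y0).round(2),'t',s['t'],'dyaw',np.degrees(dy).round(1),'q',np.round(s['joint_pos'],2))
P=p.copy();w=y0;rows=[]
for i in range(n):
    f=(i+1)/n;g=p+f*(np.array([tx,ty,tz])-p);d=g-P
    X=np.array([np.cos(w),np.sin(w),0]);Y=np.array([np.sin(w),-np.cos(w),0])
    a,b,c=round(X@d,4),round(Y@d,4),round(-d[2],4);t=round(-(y0+f*dy-w),3)
    P=P+a*X+b*Y-np.array([0,0,c]);w-=t;rows.append(f'{a:g} {b:g} {c:g} {t:g}')
for i in range(0,n,5):print('; '.join(rows[i:i+5]))
E
python3 plan.py 0.48 0.185 0.33 199.3 15
```

```text
from [0.1279 0.5349 0.4043] 166.55 t 0.15 dyaw 32.8 q [ 1.12  0.38  1.3  -0.    1.46 -0.22]
-0.0283 -0.0172 0.005 -0.038; -0.0275 -0.0183 0.0049 -0.038; -0.0269 -0.0193 0.005 -0.038; -0.0261 -0.0204 0.0049 -0.038; -0.0253 -0.0213 0.005 -0.039
-0.0245 -0.0222 0.0049 -0.038; -0.0236 -0.0232 0.005 -0.038; -0.0227 -0.0241 0.0049 -0.038; -0.0218 -0.0249 0.005 -0.038; -0.0208 -0.0257 0.0049 -0.038
-0.0198 -0.0265 0.005 -0.038; -0.0188 -0.0272 0.0049 -0.038; -0.0178 -0.028 0.005 -0.038; -0.0167 -0.0285 0.0049 -0.039; -0.0155 -0.0292 0.005 -0.038
```

step_arm(plan="-0.028 -0.017 0.004 -0.038; -0.0275 -0.018 0.004 -0.038; -0.027 -0.019 0.004 -0.038; -0.026 -0.0205 0.004 -0.038; -0.025 -0.021 0.004 -0.038", jaw=0.2)

```text
t: 0.65
position: [0.2456, 0.4182, 0.3845]
ee_rot: [[-0.999, 0.043, -0.0], [0.043, 0.999, -0.0], [0.0, -0.0, -1.0]]
contact_force: [0.1, 0.3, 0.5]
opening: 0.0532
grasp_force: 0.0
```

step_arm(plan="-0.0245 -0.022 0.005 -0.038; -0.0235 -0.023 0.005 -0.038; -0.0225 -0.024 0.005 -0.038; -0.022 -0.025 0.005 -0.038; -0.021 -0.0255 0.005 -0.038")

```text
t: 1.15
position: [0.363, 0.3021, 0.3595]
ee_rot: [[-0.989, -0.146, -0.0], [-0.146, 0.989, -0.0], [0.0, -0.0, -1.0]]
contact_force: [-0.2, -0.1, -0.2]
opening: 0.0529
grasp_force: 0.0
```

step_arm(plan="-0.02 -0.0265 0.006 -0.038; -0.019 -0.027 0.006 -0.038; -0.018 -0.028 0.006 -0.038; -0.0165 -0.0285 0.006 -0.038; -0.0155 -0.029 0.006 -0.038")

```text
t: 1.65
position: [0.4805, 0.1858, 0.3293]
ee_rot: [[-0.944, -0.33, -0.0], [-0.33, 0.944, -0.0], [0.0, 0.0, -1.0]]
contact_force: [-0.2, 0.7, -0.7]
opening: 0.0529
grasp_force: 0.0
```

Run:
```python
from h import *
s=monitor.sense();c=get_calibration('wrist');im=grab_frame('wrist');np.save('pics/w1.npy',im);np.save('pics/w1c.npy',c,allow_pickle=True)
cv2.imwrite('pics/w1.png',im[:,:,::-1]);print(s['t'],s['position'],np.degrees(np.arctan2(s['ee_rot'][1][0],s['ee_rot'][0][0])),s['opening'],s['contact_force'])
print(proj(c,(.5055,.192,.056),1),proj(c,(.538,.1164,.056),1),ray(c,(255,190),1))
for k,m in masks(im).items(): print(k,[(b,onz(c,b[0],.055,1).round(4).tolist()) for b in blobs(m,8)])
```

```text
1.65 [0.48052697 0.18582029 0.32934381] -160.71655325625565 0.0529180208587023 [-0.21144602  0.70825874 -0.73534739]
[251.33792342 215.20691131] [165.69578008 219.96275158] (array([0.41087645, 0.16256782, 0.31178809]), array([ 0.26515945,  0.09234848, -0.95977197]))
red [(([317.4, 64.8], 86), [0.3584, 0.2007, 0.055]), (([328.6, 101.9], 88), [0.3855, 0.2212, 0.055]), (([244.6, 190.4], 20), [0.4853, 0.1786, 0.055]), (([261.0, 191.1], 30), [0.481, 0.1927, 0.055]), (([354.2, 217.0], 61), [0.4757, 0.2865, 0.055]), (([382.5, 226.4], 50), [0.4753, 0.3205, 0.055]), (([244.3, 229.0], 22), [0.5213, 0.1904, 0.055]), (([259.6, 229.9], 29), [0.5174, 0.2043, 0.055])]
blue [(([176.0, 197.4], 28), [0.5128, 0.1204, 0.055]), (([443.8, 250.1], 11), [0.4778, 0.4142, 0.055]), (([337.6, 331.4], 18), [0.6144, 0.3377, 0.055])]
green []
```

View pics/w1.png

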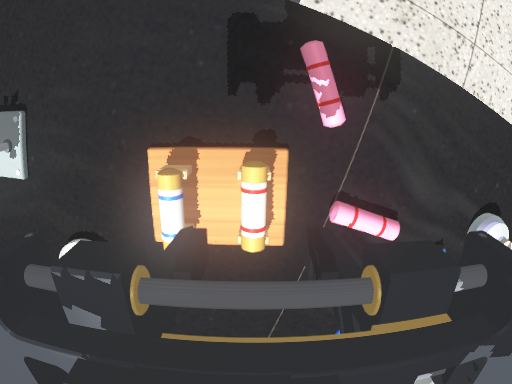

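The wrist view shows the red fuse at (254,207), with its ends at about (255,162) and (253,250); the blue fuse is to the left at (172,205). I'll refine with the ends and the rack edges.

Run:
```python
from h import *
im=np.load('pics/w1.npy');c=np.load('pics/w1c.npy',allow_pickle=True).item()
ang=lambda a,b:np.degrees(np.arctan2(b[1]-a[1],b[0]-a[0]))
a,b=onz(c,(255,161.5),.044,1),onz(c,(253,251),.044,1);print('ends',a,b,np.linalg.norm(a-b),ang(a,b),(a+b)/2)
h=cv2.cvtColor(im,cv2.COLOR_RGB2HSV)
# barrel edges: white barrel mask rows
m=(h[:,:,1]<60)&(h[:,:,2]>130);m[:185]=0;m[240:]=0;m[:,:235]=0;m[:,275:]=0
L=[];
for v in range(196,226,3):
    u=np.where(m[v])[0]
    if len(u)>10:L.append((onz(c,(u.min()-.5,v),.046,1)+onz(c,(u.max()+.5,v),.046,1))/2)
L=np.array(L)[:,:2];d=np.linalg.svd(L-L.mean(0))[2][0];print('barrel',L.mean(0),np.degrees(np.arctan2(d[1],d[0]))%180)
# rack edges from orange mask at z=.01
o=((h[:,:,0]>5)&(h[:,:,0]<20)&(h[:,:,1]>120)&(h[:,:,2]>80))
for nm,fn in(('right',max),('left',min)):
    P=[]
    for v in range(155,215,4):
        u=[x for x in np.where(o[v,145:295])[0]+145];P.append(onz(c,(fn(u),v),.01,1)[:2])
    P=np.array(P);d=np.linalg.svd(P-P.mean(0))[2][0];print(nm,P.mean(0),np.degrees(np.arctan2(d[1],d[0]))%180)
```

```text
ends [0.45920272 0.17934054 0.044     ] [0.54632215 0.2077267  0.044     ] 0.09162734753706761 18.04718766012923 [0.50276244 0.19353362 0.044     ]
barrel [0.50327072 0.19276823] 19.18984791857498
right [0.47632426 0.22036108] 18.292405974452006
left [0.51559634 0.10684944] 89.80508166336733
```

```bash
python3 plan.py 0.503 0.193 0.191 198.4 5
```

```text
from [0.4833 0.1832 0.3284] -160.74 t 1.7 dyaw -0.9 q [ 0.13  0.39  1.51 -0.    1.23 -1.77]
-0.0044 0.0006 0.0275 0.003; -0.0043 0.0005 0.0274 0.003; -0.0044 0.0006 0.0275 0.003; -0.0043 0.0006 0.0275 0.003; -0.0044 0.0006 0.0275 0.003
```

step_arm(plan="-0.011 0.0015 0.02 0.008; -0.011 0.0015 0.025 0.008; 0 0 0.025 0; 0 0 0.02 0; 0 0 0 0")

```text
t: 2.2
position: [0.499, 0.197, 0.2375]
ee_rot: [[-0.95, -0.314, -0.005], [-0.314, 0.95, -0.001], [0.005, 0.001, -1.0]]
contact_force: [0.1, -0.1, 0.7]
opening: 0.0531
grasp_force: 0.0
```

```bash
python3 plan.py 0.503 0.193 0.191 198.4 5
python3 - <<'E'
from h import *
c=get_calibration('wrist');im=grab_frame('wrist');cv2.imwrite('pics/w2.png',im[:,:,::-1])
for e in(-.0445,.0445):
    print(proj(c,(.503+e*.949,.193+e*.3156,.044),1))
E
```

```text
from [0.499  0.197  0.2375] -161.72 t 2.2 dyaw 0.1 q [ 0.16  0.54  1.57  0.    1.03 -1.73]
-0.0005 -0.001 0.0093 -0; -0.0005 -0.001 0.0093 -0.001; -0.0005 -0.001 0.0093 -0; -0.0005 -0.001 0.0093 -0.001; -0.0005 -0.001 0.0093 -0
[244.66712583 159.55669735]
[246.40042458 285.19861881]
```

View pics/w2.png

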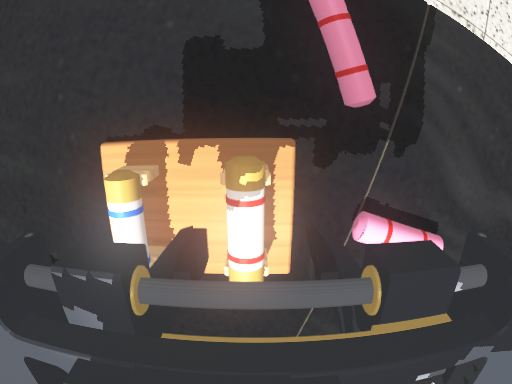

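The fuse lies centred between the fingers (axis at u≈246, bands at v≈202 and 257), as predicted. Descend and grip.

step_arm(plan="-0.001 -0.002 0.01 0; -0.001 -0.002 0.012 0; 0 -0.001 0.012 0; 0 0 0.0125 0; 0 0 0 0")

```text
t: 2.75
position: [0.5026, 0.1927, 0.1914]
ee_rot: [[-0.95, -0.314, -0.003], [-0.314, 0.95, -0.0], [0.003, 0.001, -1.0]]
contact_force: [0.3, 0.1, 0.4]
opening: 0.0528
grasp_force: 0.0
```

step_arm(plan="0 0 0 0; 0 0 0 0; 0 0 0 0; 0 0 0 0; 0 0 0 0", jaw=-0.6, squeeze=40)

```text
t: 3.25
position: [0.5033, 0.1924, 0.1938]
ee_rot: [[-0.949, -0.314, 0.001], [-0.314, 0.949, -0.001], [-0.001, -0.001, -1.0]]
contact_force: [0.7, -5.3, 3.4]
opening: 0.0228
grasp_force: 40.0
```

step_arm(plan="0 0 -0.015 0; 0 0 -0.03 0; 0 0 -0.04 0; 0 0 -0.04 0; 0 0 -0.025 0")

```text
t: 3.75
position: [0.5028, 0.1929, 0.3463]
ee_rot: [[-0.949, -0.314, 0.003], [-0.314, 0.949, 0.001], [-0.003, -0.0, -1.0]]
contact_force: [0.2, -0.2, -0.4]
opening: 0.0227
grasp_force: 40.0
```

```bash
python3 plan.py 0.5596 -0.2016 0.345 103 15;python3 - <<'E'
from h import *
s=monitor.sense();c=get_calibration('wrist');im=grab_frame('wrist');cv2.imwrite('pics/w3.png',im[:,:,::-1])
print(s['position'],s['contact_force'],s['opening'])
R=np.array(s['ee_rot']);p=np.array(s['position'])+R@[0,0,.1498]
for e in(-.0445,0,.0445): print(proj(c,p+R[:,0]*e,1))
E
```

```text
from [0.5028 0.1929 0.3463] -161.7 t 3.75 dyaw -95.3 q [ 0.15  0.41  1.43  0.    1.3  -1.74]
0.0047 -0.0262 0.0001 0.111; 0.0017 -0.0265 0.0001 0.111; -0.0012 -0.0265 0.0001 0.111; -0.0042 -0.0263 0 0.111; -0.007 -0.0256 0.0001 0.11
-0.0098 -0.0247 0.0001 0.111; -0.0125 -0.0235 0.0001 0.111; -0.015 -0.0219 0.0001 0.111; -0.0173 -0.0202 0.0001 0.111; -0.0194 -0.0181 0.0001 0.111
-0.0214 -0.0158 0.0001 0.111; -0.023 -0.0134 0 0.111; -0.0243 -0.0107 0.0001 0.111; -0.0253 -0.008 0.0001 0.11; -0.0261 -0.0051 0.0001 0.111
[0.50277373 0.19294643 0.3463052 ] [ 0.21602679 -0.19811426 -0.42145068] 0.022707388222709336
[253.28576211 321.80671796]
[253.07278516 255.97638812]
[252.90732577 169.2828691 ]
```

View pics/w3.png

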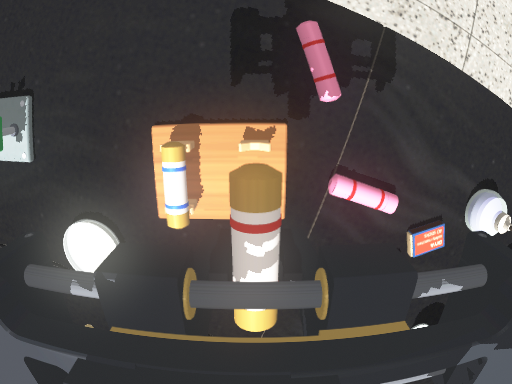

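The fuse is held level, spanning v≈165–329 at u≈255, with the near red band at v≈227. I'll work out its along-axis offset in the hand.

Run:
```python
from h import *
s=monitor.sense();c=get_calibration('wrist');im=cv2.imread('pics/w3.png')[:,:,::-1].copy()
R=np.array(s['ee_rot']);t=np.array(s['position'])
h=cv2.cvtColor(im,cv2.COLOR_RGB2HSV)
u=slice(250,262)
for v in list(range(160,174))+list(range(322,336)): print(v,im[v,u].mean(0).round().astype(int),end=' ')
print()
m=masks(im)['red'];vv=np.where(m[215:240,245:265].any(1))[0]+215;print('band',vv.min(),vv.max())
th=np.linspace(0,2*np.pi,73)
for drop in(.147,.1498):
  for off in(-.004,-.002,0,.002,.004):
    v=[]
    for sx in(1,-1):
        for x,rad in((.0445,.006),(.041,.012)):
            v+=[proj(c,t+R@[sx*x+off,rad*np.sin(a),drop-rad*np.cos(a)],1)[1] for a in th]
    print(drop,off,round(min(v),1),round(max(v),1))
```

```text
160 [252 201 129] 161 [252 199 128] 162 [249 193 124] 163 [206 145  90] 164 [153 116  68] 165 [156 120  69] 166 [158 122  71] 167 [159 122  70] 168 [160 124  71] 169 [160 124  71] 170 [161 124  71] 171 [162 125  71] 172 [162 126  72] 173 [163 126  73] 322 [255 246 146] 323 [255 246 145] 324 [255 246 145] 325 [255 246 145] 326 [255 246 145] 327 [255 246 145] 328 [255 246 144] 329 [255 246 144] 330 [254 246 144] 331 [225 199 114] 332 [57 52 53] 333 [57 53 52] 334 [57 53 52] 335 [58 54 53] 
band 225 232
0.147 -0.004 176.2 340.0
0.147 -0.002 172.0 337.5
0.147 0 167.8 334.9
0.147 0.002 163.6 332.3
0.147 0.004 159.4 329.6
0.1498 -0.004 174.8 336.5
0.1498 -0.002 170.7 334.0
0.1498 0 166.6 331.4
0.1498 0.002 162.5 328.8
0.1498 0.004 158.3 326.2
```

step_arm(plan="0.005 -0.026 0 0.11; 0.002 -0.0265 0 0.11; -0.001 -0.0265 0 0.11; -0.004 -0.0265 0 0.11; -0.007 -0.0255 0 0.11")

```text
t: 4.3
position: [0.521, 0.0603, 0.3429]
ee_rot: [[-0.972, 0.233, -0.0], [0.233, 0.972, 0.0], [0.001, 0.0, -1.0]]
contact_force: [-0.4, 0.1, 0.2]
opening: 0.023
grasp_force: 40.0
```

step_arm(plan="-0.01 -0.0245 0 0.11; -0.0125 -0.0235 0 0.11; -0.015 -0.022 0 0.11; -0.017 -0.02 0 0.11; -0.0195 -0.018 0 0.11")

```text
t: 4.8
position: [0.5409, -0.0707, 0.3429]
ee_rot: [[-0.707, 0.707, -0.0], [0.707, 0.707, 0.0], [0.001, -0.0, -1.0]]
contact_force: [-0.2, 0.2, -1.3]
opening: 0.0229
grasp_force: 40.0
```

step_arm(plan="-0.021 -0.016 0 0.112; -0.023 -0.0135 0 0.112; -0.0245 -0.0105 0 0.112; -0.025 -0.008 0 0.112; -0.026 -0.005 0 0.112")

```text
t: 5.3
position: [0.5606, -0.2017, 0.3428]
ee_rot: [[-0.223, 0.975, -0.0], [0.975, 0.223, 0.001], [0.001, -0.0, -1.0]]
contact_force: [0.5, 0.2, -0.5]
opening: 0.0228
grasp_force: 40.0
```

step_arm(plan="0 0 0 0; 0 0 0 0; 0 0 0 0; 0 0 0 0; 0 0 0 0")

```text
t: 5.8
position: [0.5606, -0.1999, 0.3434]
ee_rot: [[-0.229, 0.973, 0.0], [0.973, 0.229, 0.0], [0.0, 0.0, -1.0]]
contact_force: [-0.4, -0.2, -1.2]
opening: 0.0229
grasp_force: 40.0
```

```bash
python3 plan.py 0.5596 -0.2016 0.345 103 5;python3 - <<'E'
from h import *
s=monitor.sense();c=get_calibration('wrist');im=grab_frame('wrist');np.save('pics/w4c.npy',c,allow_pickle=True);cv2.imwrite('pics/w4.png',im[:,:,::-1])
b=grab_frame('scene');cv2.imwrite('pics/s4.png',b[:,:,::-1])
d=grab_frame('side');cv2.imwrite('pics/d4.png',d[:,:,::-1])
a=cv2.resize(im,(800,600),interpolation=2)
cv2.imwrite('pics/w4b.png',a[:,:,::-1])
print(s['contact_force'],s['opening'])
E
```

```text
from [ 0.5606 -0.1999  0.3434] 103.26 t 5.8 dyaw -0.3 q [-0.54  0.51  1.27  0.    1.37 -0.77]
-0.0003 -0.0003 -0.0003 0.001; -0.0003 -0.0002 -0.0003 0.001; -0.0002 -0.0003 -0.0004 0.001; -0.0003 -0.0003 -0.0003 0.001; -0.0003 -0.0003 -0.0003 0.001
[-0.43666873 -0.1588727  -1.24258207] 0.022887787560526614
```

View pics/w4b.png

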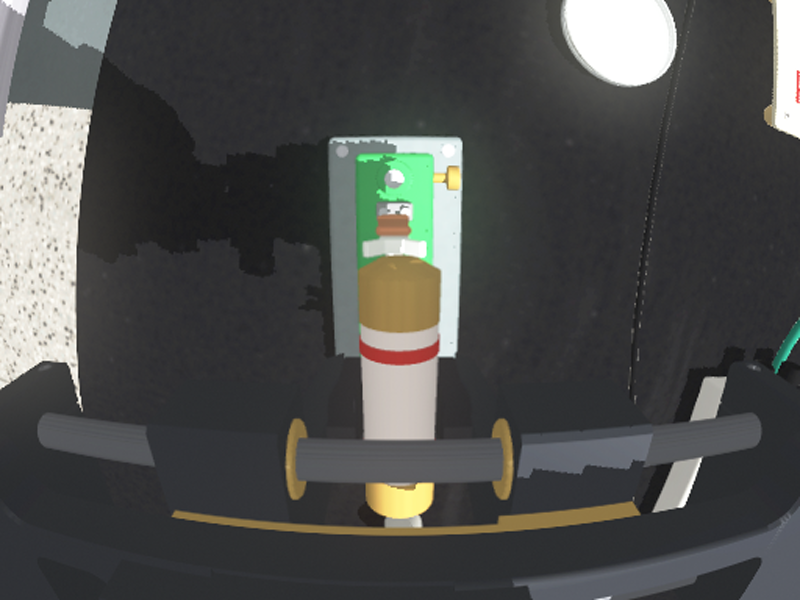

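The wrist view shows the holder under the fuse: near pillar top (394,179), foot near edge v≈137 (corners (330,137) and (463,137)), deck near edge v≈153, clip at (393,225), and the fuse end at (398,257). I'll compute the offsets from these.

Run:
```python
from h import *
c=np.load('pics/w4c.npy',allow_pickle=True).item();s=monitor.sense()
R=np.array(s['ee_rot']);t=np.array(s['position']);k=1.5625
g=lambda x,y,z:onz(c,((x+.5)/k-.5,(y+.5)/k-.5),z,1)
T=lambda p:(R.T@(p-t)).round(4)   # tool frame
print('pillar',g(394.5,179,.09),T(g(394.5,179,.09)))
for y in(150,250,350):
    l,rr=g(330+(y-140)*3/215,y,.012),g(462.5-(y-140)*5/215,y,.012);print('foot l,r',T(l),T(rr),'mid',T((l+rr)/2),np.linalg.norm(l-rr))
print('foot edge',T(g(330,137.5,.012)),T(g(463,137.5,.012)))
for z in(.05,.06,.07): print('deck edge',z,T(g(357,154,z)),T(g(433,154,z)))
for z in(.05,.06,.07): print('deck width mid',z,T(g(357.5,230,z)),T(g(433.5,200,z)))
print('fuse near ring', proj(c,t+R@[.041+.0015,0,.149-.012],1)*k)
im=cv2.imread('pics/w4.png')[:,:,::-1]
for v in range(160,172): print(v,im[v,250:262].mean(0).round().astype(int),end=' ')
for v in range(215,225,4):
    row=im[v].astype(int);print(v,[ (u,row[u].tolist()) for u in (227,229,230,231,232,277,278,279,280,281,282,283)])
```

```text
pillar [ 0.5427048 -0.1354214  0.09     ] [ 0.0673 -0.0026  0.2533]
foot l,r [ 0.0852 -0.0465  0.3313] [0.0852 0.0419 0.3313] mid [ 0.0852 -0.0023  0.3313] 0.0883572597117105
foot l,r [ 0.0165 -0.0469  0.3313] [0.0166 0.0417 0.3313] mid [ 0.0165 -0.0026  0.3313] 0.08861930687597679
foot l,r [-0.058  -0.0489  0.3313] [-0.0578  0.0429  0.3313] mid [-0.0579 -0.003   0.3313] 0.09179934828806849
foot edge [ 0.0937 -0.0465  0.3313] [0.0937 0.0423 0.3313]
deck edge 0.05 [ 0.0811 -0.025   0.2933] [0.0811 0.0195 0.2933]
deck edge 0.06 [ 0.0809 -0.0241  0.2833] [0.0809 0.0188 0.2833]
deck edge 0.07 [ 0.0807 -0.0232  0.2733] [0.0807 0.0181 0.2733]
deck width mid 0.05 [ 0.0356 -0.0252  0.2933] [0.0537 0.0201 0.2933]
deck width mid 0.06 [ 0.0371 -0.0243  0.2833] [0.0545 0.0193 0.2833]
deck width mid 0.07 [ 0.0385 -0.0234  0.2733] [0.0553 0.0186 0.2733]
fuse near ring [399.74250958 286.44470392]
160 [233 236 231] 161 [232 235 230] 162 [228 235 223] 163 [181 182 153] 164 [139 121  75] 165 [143 123  76] 166 [146 125  77] 167 [146 126  76] 168 [148 128  77] 169 [151 130  78] 170 [153 130  78] 171 [15
[... 163 characters left out ...]
 [185, 178, 172]), (279, [182, 175, 169]), (280, [169, 138, 133]), (281, [189, 173, 171]), (282, [224, 235, 235]), (283, [225, 236, 236])]
219 [(227, [113, 121, 121]), (229, [120, 113, 113]), (230, [151, 52, 47]), (231, [154, 55, 52]), (232, [159, 83, 79]), (277, [182, 160, 155]), (278, [166, 105, 100]), (279, [157, 65, 61]), (280, [154, 54, 50]), (281, [191, 175, 175]), (282, [224, 234, 235]), (283, [224, 234, 235])]
223 [(227, [114, 120, 120]), (229, [117, 115, 114]), (230, [143, 63, 59]), (231, [154, 52, 48]), (232, [156, 53, 48]), (277, [161, 55, 50]), (278, [159, 55, 50]), (279, [156, 54, 50]), (280, [163, 77, 74]), (281, [200, 186, 186]), (282, [224, 235, 235]), (283, [224, 235, 235])]
```

step_arm(plan="-0.0012 -0.0012 0.01 0.002; -0.0013 -0.0012 0.015 0.002; 0 0 0.015 0; 0 0 0.01 0; 0 0 0 0", squeeze=55)

```text
t: 6.45
position: [0.5586, -0.2037, 0.2916]
ee_rot: [[-0.224, 0.975, -0.003], [0.975, 0.224, 0.002], [0.002, -0.002, -1.0]]
contact_force: [0.6, 1.0, -0.4]
opening: 0.0223
grasp_force: 55.0
```

Run:
```python
from h import *
s=monitor.sense();print(s['t'],s['position'],s['contact_force'])
c=get_calibration('scene');d=get_calibration('side')
b=grab_frame('scene');e=grab_frame('side')
p=np.array(s['position']);print(proj(c,p-[0,0,.15]),proj(d,p-[0,0,.15]))
a=cv2.resize(b[175:265,250:360],(440,360),interpolation=2);f=cv2.resize(e[120:210,230:320],(360,360),interpolation=2)
cv2.imwrite('pics/sd5.png',np.hstack([a,f])[:,:,::-1])
```

```text
6.45 [ 0.55864942 -0.20365826  0.29156387] [ 0.56702236  0.99722651 -0.39442671]
[310.68264856 199.41733444] [275.63550217 149.65177568]
```

View pics/sd5.png

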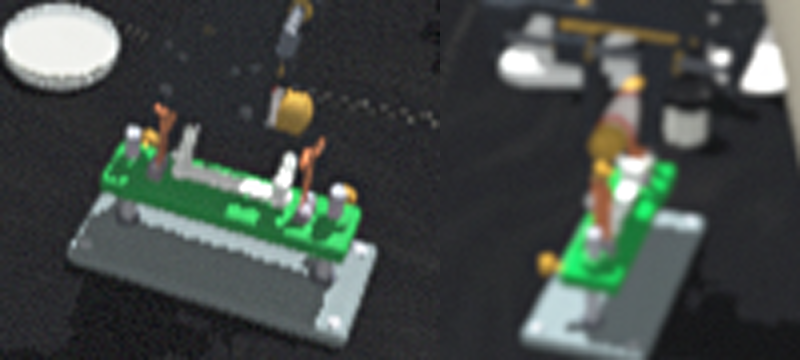

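The fuse hangs above and in line with the two clips, clear of the clip tops. From here I'll feel the way down by force.

step_arm(plan="0 0 0.003 0; 0 0 0.003 0; 0 0 0.003 0; 0 0 0.002 0; 0 0 0 0")

```text
t: 7.05
position: [0.5588, -0.2037, 0.2819]
ee_rot: [[-0.224, 0.975, -0.0], [0.975, 0.224, 0.0], [0.0, -0.0, -1.0]]
contact_force: [-0.5, -0.1, -0.7]
opening: 0.0224
grasp_force: 55.0
```

step_arm(plan="0 0 0.002 0; 0 0 0.002 0; 0 0 0.001 0; 0 0 0.001 0; 0 0 0 0")

```text
t: 7.55
position: [0.5588, -0.2037, 0.2761]
ee_rot: [[-0.224, 0.975, -0.0], [0.975, 0.224, 0.0], [0.0, -0.0, -1.0]]
contact_force: [0.1, -0.2, -1.5]
opening: 0.0225
grasp_force: 55.0
```

step_arm(plan="0 0 0.002 0; 0 0 0.001 0; 0 0 0.001 0; 0 0 0.001 0; 0 0 0 0")

```text
t: 8.05
position: [0.5588, -0.2037, 0.2711]
ee_rot: [[-0.224, 0.975, -0.0], [0.975, 0.224, 0.0], [0.0, -0.0, -1.0]]
contact_force: [-1.7, 0.6, 0.2]
opening: 0.0225
grasp_force: 55.0
```

step_arm(plan="0 0 0.001 0; 0 0 0.001 0; 0 0 0.001 0; 0 0 0 0; 0 0 0 0")

```text
t: 8.55
position: [0.5589, -0.2038, 0.2683]
ee_rot: [[-0.224, 0.975, 0.0], [0.975, 0.224, -0.0], [-0.0, 0.0, -1.0]]
contact_force: [-0.2, 0.3, -0.0]
opening: 0.0222
grasp_force: 55.0
```

step_arm(plan="0 0 0.001 0; 0 0 0.001 0; 0 0 0.001 0; 0 0 0 0; 0 0 0 0")

```text
t: 9.05
position: [0.559, -0.2037, 0.2657]
ee_rot: [[-0.224, 0.975, 0.001], [0.975, 0.224, -0.001], [-0.001, 0.001, -1.0]]
contact_force: [0.7, -0.0, 5.6]
opening: 0.0225
grasp_force: 55.0
```

Contact began at TCP z ≈ 0.267, as expected, with almost no side force, so home should be near z ≈ 0.246.

step_arm(plan="0 0 0.001 0; 0 0 0.001 0; 0 0 0.001 0; 0 0 0 0; 0 0 0 0")

```text
t: 9.55
position: [0.5587, -0.2037, 0.2617]
ee_rot: [[-0.224, 0.975, -0.001], [0.975, 0.224, 0.0], [0.001, -0.001, -1.0]]
contact_force: [-0.4, -1.3, -1.0]
opening: 0.0221
grasp_force: 55.0
```

step_arm(plan="0 0 0.001 0; 0 0 0.001 0; 0 0 0.001 0; 0 0 0 0; 0 0 0 0")

```text
t: 10.05
position: [0.5589, -0.2038, 0.2592]
ee_rot: [[-0.224, 0.975, 0.0], [0.975, 0.224, -0.0], [-0.0, 0.0, -1.0]]
contact_force: [0.2, -2.1, 2.8]
opening: 0.0227
grasp_force: 55.0
```

step_arm(plan="0 0 0.001 0; 0 0 0.001 0; 0 0 0.001 0; 0 0 0 0; 0 0 0 0")

```text
t: 10.55
position: [0.5588, -0.2037, 0.256]
ee_rot: [[-0.224, 0.975, -0.0], [0.975, 0.224, 0.0], [0.0, -0.0, -1.0]]
contact_force: [1.1, -1.2, 1.7]
opening: 0.0227
grasp_force: 55.0
```

step_arm(plan="0 0 0.001 0; 0 0 0.001 0; 0 0 0.001 0; 0 0 0 0; 0 0 0 0")

```text
t: 11.05
position: [0.5588, -0.2036, 0.253]
ee_rot: [[-0.224, 0.975, -0.0], [0.975, 0.224, 0.0], [0.0, -0.0, -1.0]]
contact_force: [1.7, -1.9, 1.2]
opening: 0.0223
grasp_force: 55.0
```

step_arm(plan="0 0 0.001 0; 0 0 0.001 0; 0 0 0.001 0; 0 0 0 0; 0 0 0 0")

```text
t: 11.55
position: [0.5587, -0.2036, 0.2494]
ee_rot: [[-0.224, 0.975, -0.002], [0.975, 0.224, 0.001], [0.001, -0.001, -1.0]]
contact_force: [1.2, -2.4, -5.7]
opening: 0.0222
grasp_force: 55.0
```

step_arm(plan="0 0 0.001 0; 0 0 0.001 0; 0 0 0 0; 0 0 0 0; 0 0 0 0")

```text
t: 12.05
position: [0.5588, -0.2037, 0.2482]
ee_rot: [[-0.224, 0.975, 0.0], [0.975, 0.224, -0.0], [-0.0, 0.0, -1.0]]
contact_force: [0.7, -2.3, -2.4]
opening: 0.0225
grasp_force: 55.0
```

The clips have jumped in and pull the fuse down (−5.7 N). Ease down to home and slightly past it to confirm both.

step_arm(plan="0 0 0.0005 0; 0 0 0.0005 0; 0 0 0.0005 0; 0 0 0 0; 0 0 0 0")

```text
t: 12.55
position: [0.5589, -0.2037, 0.2468]
ee_rot: [[-0.224, 0.975, 0.0], [0.975, 0.224, -0.0], [-0.0, 0.0, -1.0]]
contact_force: [0.2, -2.6, -0.5]
opening: 0.0223
grasp_force: 55.0
```

step_arm(plan="0 0 0.0005 0; 0 0 0.0005 0; 0 0 0 0; 0 0 0 0; 0 0 0 0")

```text
t: 13.05
position: [0.5589, -0.2037, 0.2458]
ee_rot: [[-0.224, 0.975, 0.0], [0.975, 0.224, -0.0], [-0.0, 0.0, -1.0]]
contact_force: [1.4, -1.9, 0.3]
opening: 0.0227
grasp_force: 55.0
```

step_arm(plan="0 0 0.0005 0; 0 0 0.0003 0; 0 0 0 0; 0 0 0 0; 0 0 0 0")

```text
t: 13.55
position: [0.5589, -0.2036, 0.245]
ee_rot: [[-0.224, 0.975, 0.0], [0.975, 0.224, 0.0], [0.0, 0.0, -1.0]]
contact_force: [0.5, -1.2, 1.3]
opening: 0.0222
grasp_force: 55.0
```

step_arm(plan="0 0 0 0; 0 0 0 0; 0 0 0 0; 0 0 0 0; 0 0 0 0", jaw=0.1)

```text
t: 14.05
position: [0.5588, -0.2036, 0.2449]
ee_rot: [[-0.224, 0.975, -0.0], [0.975, 0.224, 0.0], [0.0, -0.0, -1.0]]
contact_force: [0.6, -0.3, 0.2]
opening: 0.0487
grasp_force: 0.0
```

step_arm(plan="0 0 -0.005 0; 0 0 -0.01 0; 0 0 -0.02 0; 0 0 -0.03 0; 0 0 -0.035 0")

```text
t: 14.55
position: [0.5587, -0.2036, 0.3463]
ee_rot: [[-0.224, 0.975, -0.001], [0.975, 0.224, 0.001], [0.001, -0.001, -1.0]]
contact_force: [-0.5, -0.4, 0.4]
opening: 0.0484
grasp_force: 0.0
```

Run:
```python
from h import *
s=monitor.sense();print(s['t'],s['position'],s['contact_force'])
C={n:get_calibration(n) for n in('scene','side','wrist')};I={n:grab_frame(n) for n in C}
ax=np.array([-.224,.9746,0]);c0=np.array([.559,-.2036,.096])
for n,im in I.items():
    fi=n=='wrist'
    print(n,'pred ends',[proj(C[n],c0+ax*e+[0,0,.0],fi).round(1).tolist() for e in(-.041,0,.041)],'clip tops',[proj(C[n],c0+ax*e+[0,0,.026],fi).round(1).tolist() for e in(-.046,.046)])
    p=proj(C[n],c0,fi);h=cv2.cvtColor(im,cv2.COLOR_RGB2HSV);H,S,V=[h[:,:,i].astype(int) for i in range(3)]
    for k,m in dict(brass=(H>17)&(H<28)&(S>120)&(V>80),copper=(H>4)&(H<15)&(S>100)&(V>70),red=masks(im)['red']).items():
        print(' ',k,[b for b in blobs(m,3) if abs(b[0][0]-p[0])<(70 if fi else 35) and abs(b[0][1]-p[1])<(110 if fi else 35)])
```

```text
14.55 [ 0.5586517  -0.20359021  0.3463019 ] [-0.48724133 -0.42510124  0.40803017]
scene pred ends [[324.7, 217.8], [309.0, 213.3], [293.6, 208.8]] clip tops [[328.0, 210.5], [292.5, 200.5]]
  brass [([294.2, 208.6], 42), ([287.4, 208.7], 14), ([321.3, 215.9], 56), ([337.4, 223.2], 9)]
  copper [([290.6, 204.7], 34), ([327.1, 215.1], 34)]
  red [([300.4, 209.0], 5), ([314.3, 215.5], 6)]
side pred ends [[278.9, 156.7], [275.1, 163.5], [271.0, 170.7]] clip tops [[279.7, 148.2], [270.7, 163.6]]
  brass [([278.3, 154.5], 13), ([268.8, 161.1], 9), ([274.0, 169.0], 5), ([256.2, 185.2], 26)]
  copper [([279.6, 149.5], 46), ([270.0, 169.5], 55)]
  red []
wrist pred ends [[256.2, 242.2], [256.3, 197.3], [256.3, 147.7]] clip tops [[256.2, 262.1], [256.4, 145.9]]
  brass [([286.1, 106.9], 93), ([246.2, 149.6], 216), ([264.3, 150.3], 45), ([246.1, 234.0], 138), ([266.0, 232.0], 9), ([284.1, 242.4], 85)]
  copper [([251.9, 136.6], 233), ([267.0, 169.0], 5), ([238.0, 169.5], 4), ([239.0, 214.5], 4), ([267.0, 213.5], 4), ([253.1, 254.3], 312)]
  red [([248.0, 171.4], 67), ([264.3, 170.1], 13), ([246.9, 217.3], 43), ([262.9, 216.2], 20)]
```

The fuse lies level at the predicted home place, both clips are over its ends, and the gripper is clear. I'm handing in.

```bash
python3 -c "
from station import job_done;print(job_done())"
```

```text
the job is handed in; nothing more can be done
None
```

The red-banded fuse is pressed home between the two clips and released, and the job is handed in. I felt the clips snap in (5.7 N downward pull), and my readings at the cradle stayed under 2 N. The final camera measurements put the fuse at its expected home position, though I did not read the clip and cradle joints directly.

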